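Sort two soap balls with the seesaw gate

ROBOT

A 6-joint arm with a two-finger parallel gripper is mounted at the origin on a cart in front of the work surface, level with it; the furniture and walls round the work are solid. World frame = base frame: x ahead of the robot, y to its left, z up, the work surface at z = 0. Lengths are in m, angles in degrees, forces in N, time in s.
With the tool pointing down it reaches from about 0.4 to 0.825 m from the base axis. Payload 7 kg.
Tool frame: the origin (TCP) lies on the centre line of the jaws, within the pads' length; the fingertips stand 11 mm ahead of it and the grasp point (between the pads) lies 8 mm behind it; z points along the fingers, y is the line along which they close (so a half turn about z gives the same grasp; the last joint's range is limited). The gripper opens to 88 mm and grips with 3 to 60 N. Pads are 19 mm wide; open, the fingers measure 130 mm over their backs; the gripper's body (78 mm by 193 mm) begins 47 mm behind the grasp point.
Start: joints at [-51.56, 20.546, 0.682, 0, -70.136, -16.507], TCP at [0.252, -0.626, 0.238] pointing down, gripper open.
Joint ranges: [-176.03, 176.03], [-82.01, 121.73], [-58.28, 71.71], [-173.87, 95.51], [-174.79, -0.11], [-173.66, 173.66]. Speed limits (degrees/s): [136.94, 136.94, 172.46, 180, 180, 180].

INTERFACE

Orientations are given as [roll, pitch, yaw] about the fixed x, y, z axes, in that order (R = Rz(yaw) Ry(pitch) Rx(roll)).
In Python, from plant import r, capture, camera_model, job gives the robot as it stands.
- The arm moves only by the tool drive_tool, never from a script. Its argument "increments" is a list that holds one entry, the list of rows, each a list of 5 numbers: the gripper's target within -1 to 1 (fully open at 1, half-way at 0, shut at -1), then the shift along the tool's x, y, z scaled (see below), then the turn about the tool's z scaled (see below). In form: [[[gripper, tx, ty, tz, roll], ...]]. A call has 1 to 5 rows; each row is the pose to reach, as a shift and turn from the pose commanded when the call began, along the tool's axes at that moment, turning the shorter way round; what a row does not reach only later rows make up. The controller multiplies each number of a shift by 120 mm and each number of a turn by 360 degrees. A row lasts 1/8 s, in which the tool goes at most 62.5 mm and 10.7 degrees, less where a joint would pass 70% of its speed; a pose out of reach is approached as far as the arm can. A call with a number of a shift or a turn outside -1 to 1 is refused whole. A call with a gripper value outside its range is refused whole. The fingers move at their own pace and stop on an object; "squeeze" is the grip in N (left out, the last holds). Time passes only in rows, so rows that repeat a pose let the fingers close. It gives the time, the measured TCP pose, the force, the opening and the grip force at its end, in the units of the state.
- r.get_state(): the state, without advancing time (a new reading comes with each control period).
- capture(name): name is "scene" or "top"; returns the picture (480x640x3 uint8, red, green, blue); there is no depth.
- camera_model(name): a dict with "camera_matrix" (3x3 intrinsics, pixels), "rvec" (rotation vector, rad) and "tvec" (3), from world to camera coordinates, as OpenCV has them. Camera axes: x right, y down, z forward; pixel columns grow to the right and rows downward; lengths in m; the calibration is good to about 2 mm. A picture is of the moment at which its call begins. camera_model takes no time and is no camera call.
- job.close_job(): hands the job in; it is judged then, once.
The state is a dict: "time_s": time; "joints": joint angles; "qd": joint speeds; "joint_torque": joint torques, N m; "tcp_pos": TCP position; "eef_rot": TCP orientation; "contact_force": force on the tool from outside, world axes, zero at the start; "moment": the same for the moment, N m; "gripper_width": finger opening in m; "gripper_force": force on a finger pad.
Only numpy, scipy, OpenCV 4.12 (cv2) and the standard library are available. Lean on these libraries where they do the work, as an engineer would, in place of code of your own. Each camera call takes 0.05 s, during which the arm holds its last target. There are 200 camera calls.

TASK

Feed the green soap ball into the green tray and the blue one into the blue tray: with the fingertips, gently push each ball off the landing onto the seesaw gate while the gate is tipped towards its tray. Between the two balls, press the pad on the raised end of the gate to rock it fully over to its other side while the second ball still waits on the landing. Do not pinch, lift or carry anything, and leave the other things on the table where they are.

Things in the scene. Friction and masses are not known exactly. Their poses are not given: they have to be found in the camera images.
- station: Fixed plywood sorting station; origin on the table under the middle of the gate, x axis away from the robot, y along the gate to the robot's left, z up. Near side: landing with two lanes (centres y = +-36 mm). Then the gate trough (x = -24 to 24 mm), then a plywood backboard (x = 27 to 35, y = +-120, z = 70 to 150 mm). Base plate 12 mm thick.
- sill (a point): Middle of the landing's far edge, at (-27, 0, 120) mm in the station frame. The landing runs 73 mm from it towards the robot and 68 mm to each side, flat but for 12 mm high guide strips along x at y = 0 and +-65 mm (6 mm thick) and, in each lane, two cross bars 2 mm high at station x = -68 and -56 mm that cradle a ball. Lanes are open at both ends.
- pivot (a point): Gate pivot, at (0, 0, 100) mm in the station frame; gate 250 mm long, V section. A ball pushed in +x till its centre is past the sill drops 20 to 35 mm into the trough, stops at the backboard, rolls by itself to the lower end and off it into the tray there, within about 2 s when the gate is at a stop.
- gate (a joint): Angle (rad) of the aluminium seesaw gate about the station's x axis. 0: level; negative: +y end down (feeds the tray at +y); positive: -y end down (feeds the tray at -y). Stops at -0.22 and 0.22. Starts anywhere between. Stiff pivot: it stays at any angle where it is left, also under a ball; about 1.5 N on a pad moves it.
- pad_left (a point): Centre of the top of the black rubber press pad on the gate's +y (robot's left) end, 36 x 32 mm, on the near side of the trough, at (-45, 107, 108) mm from the station origin when the gate is level; about 23 mm lower at the lower stop and 23 mm higher at the upper. Pressing it down lowers the +y end.
- pad_right (a point): The same on the gate's -y (robot's right) end, at (-45, -107, 108) mm when level. Pressing it down lowers the -y end.
- green_tray: Fixed open green tray 100 x 110 x 50 mm, 4 mm walls, standing under one end of the gate (either end: the trays swap), centre 185 mm from the station origin along its y axis; origin at the centre of its underside.
- blue_tray: The same in blue, under the other end of the gate.
- green_soap: Green soap ball, 40 mm in diameter, about 37 g; origin at its centre. It waits in one of the two lanes of the landing (the balls swap), centre 62 mm on the near side of the gate's axis and 140 mm above the table. Smooth and slippery (friction about 0.3): a light sideways push (about 1 N) moves it.
- blue_soap: The same in blue, in the other lane.
- glue_stick: Bystander, loose: white and orange glue stick standing upright, 27 mm across, 97 mm tall; origin at the centre of its foot.
- soap_pack_24: Bystander, loose: cream wrapped soap bar standing on its long edge, 81 x 27 x 68 mm; origin at the centre of its underside.
- soap_pack_25: Bystander, loose: cream wrapped soap bar lying flat, 113 x 99 x 26 mm; origin on its underside near the centre.
- card_bundle_5: Bystander, loose: banded bundle of white paper sleeve blanks lying flat, 136 x 74 x 31 mm; origin at the centre of its underside.
- pencil: Bystander, loose: yellow pencil lying on the table, 7 x 136 x 7 mm; origin at the middle of its underside.
- scissors: Bystander, loose: scissors with orange bows lying flat, 88 x 201 x 8 mm; origin at the centre of the underside.
Mind the look-alikes: they are no part of the job. Several things have the shape of the green_soap; the one meant has the colours described above.

How it is judged (in metres and radians):
On the way, in this order (a step that is already met when the one before it is completed fails the run):
1. one soap ball is in the tray of its own colour while the other still waits on the landing (((x of green_soap in the frame of green_tray between -0.05 and 0.05 m and y of green_soap in the frame of green_tray between -0.055 and 0.055 m and z of green_soap in the frame of green_tray below 0.045 m and x of blue_soap in the frame of station below -0.045 m and z of blue_soap in the frame of station above 0.13 m) or (x of blue_soap in the frame of blue_tray between -0.05 and 0.05 m and y of blue_soap in the frame of blue_tray between -0.055 and 0.055 m and z of blue_soap in the frame of blue_tray below 0.045 m and x of green_soap in the frame of station below -0.045 m and z of green_soap in the frame of station above 0.13 m))), for 0.2 s.
2. the gate is rocked fully over (within 0.03 rad of its stop) to feed the other tray while the second ball still waits on the landing (((x of green_soap in the frame of green_tray between -0.05 and 0.05 m and y of green_soap in the frame of green_tray between -0.055 and 0.055 m and z of green_soap in the frame of green_tray below 0.045 m and x of blue_soap in the frame of station below -0.045 m and z of blue_soap in the frame of station above 0.13 m and ((y of blue_tray in the frame of station above 0 m and value of joint gate below -0.19 rad) or (y of blue_tray in the frame of station below 0 m and value of joint gate above 0.19 rad))) or (x of blue_soap in the frame of blue_tray between -0.05 and 0.05 m and y of blue_soap in the frame of blue_tray between -0.055 and 0.055 m and z of blue_soap in the frame of blue_tray below 0.045 m and x of green_soap in the frame of station below -0.045 m and z of green_soap in the frame of station above 0.13 m and ((y of green_tray in the frame of station above 0 m and value of joint gate below -0.19 rad) or (y of green_tray in the frame of station below 0 m and value of joint gate above 0.19 rad))))), for 0.2 s.
At the end, for the whole second after the job is handed in: The green ball lies in the green tray and the blue ball in the blue tray, inside the walls, centres less than 45 mm above the table, and at rest (slower than 50 mm/s) (x of green_soap in the frame of green_tray between -0.05 and 0.05 m and y of green_soap in the frame of green_tray between -0.055 and 0.055 m and z of green_soap in the frame of green_tray below 0.045 m and x of blue_soap in the frame of blue_tray between -0.05 and 0.05 m and y of blue_soap in the frame of blue_tray between -0.055 and 0.055 m and z of blue_soap in the frame of blue_tray below 0.045 m and linear speed of each of green_soap, blue_soap below 0.05 m/s); the robot touches nothing.
It fails at once if the green soap ball is lifted more than 15 mm off the landing (height (world z) of green_soap above 0.156 m).
It fails at once if the green soap ball is squeezed or pressed with more than 15 N (contact force between the fingers and green_soap above 15 N).
It fails at once if the blue soap ball is lifted more than 15 mm off the landing (height (world z) of blue_soap above 0.156 m).
It fails at once if the blue soap ball is squeezed or pressed with more than 15 N (contact force between the fingers and blue_soap above 15 N).
It fails at once if a bystander is moved more than 30 mm (distance of any of glue_stick, soap_pack_24, soap_pack_25, card_bundle_5, pencil, scissors from where it was at the start of the episode above 0.03 m).
It also fails if it takes over 58 s, if anything falls off the work surface, if the arm or the gripper's body presses on something with over 40 N, if the wrist force passes 120 N, or if a joint passes its speed limit or range.

## Working session

There is one attempt and no reset: what is moved stays moved. The work goes in short steps, Python scripts to look and compute and a tool call to move; the robot and the scene stay as the last step left them, time stands still between calls to the robot, and variables do not carry over. Pictures are saved under pics/ and viewed, at most 10 in all, crops included, and the job is handed in when it is done.

Besides the shell and the picture viewer there is one more tool, called after "Request:" by a JSON object that holds its "name" and its "arguments". drive_tool: Moves the arm, as the interface text tells. Its arguments: {"type":"object","properties":{"increments":{"type":"array"},"squeeze":{"type":"number"}},"required":["increments"]}

```bash
mkdir -p pics
python3 - <<'E'
from plant import r,capture,camera_model
import cv2
for n in("scene","top"):
    cv2.imwrite(f"pics/{n}0.png",capture(n)[:,:,::-1])
    m=camera_model(n);print(n,m)
s=r.get_state();print(s["tcp_pos"],s["eef_rot"],s["gripper_width"],s["time_s"])
E
```

```text
scene {'camera_matrix': array([[599.20062619,   0.        , 313.60843198],
       [  0.        , 599.20062619, 236.86325236],
       [  0.        ,   0.        ,   1.        ]]), 'rvec': array([ 2.07990605, -0.81444347,  0.39150733]), 'tvec': array([-0.26229363,  0.3659416 ,  1.26930666])}
top {'camera_matrix': array([[545.02106497,   0.        , 319.56069868],
       [  0.        , 545.02106497, 240.45321347],
       [  0.        ,   0.        ,   1.        ]]), 'rvec': array([ 2.19191846, -2.20952894,  0.06546083]), 'tvec': array([0.16354476, 0.50696834, 1.82063541])}
[ 0.2519358  -0.62577775  0.23673032] [ 1.79915733e+02 -8.46501706e-03 -1.58073536e+02] 0.08742825728737984 0.1
```

View pics/scene0.png

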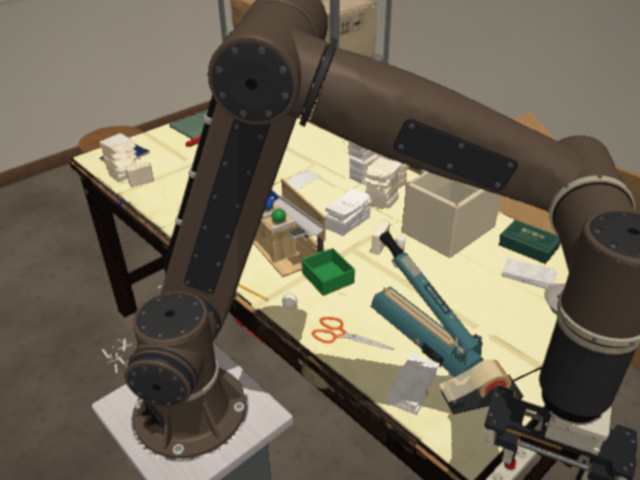

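View pics/top0.png

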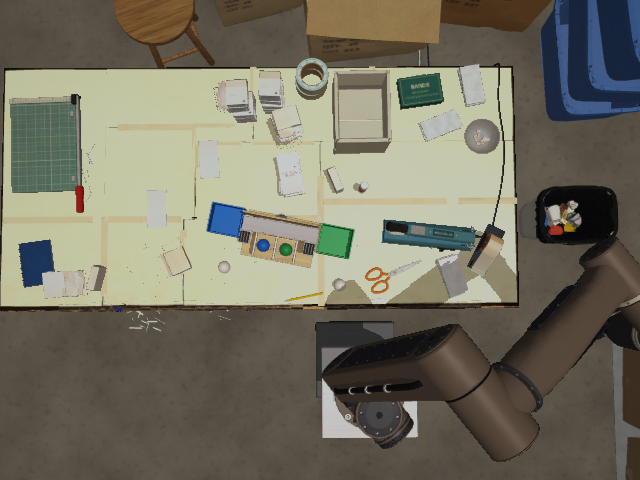

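The scene view shows the station mostly hidden by the arm. The top view shows it at about (278,240), with the blue ball at (263,245), green ball at (286,250), blue tray at (226,218) on the +y side and green tray at (336,241) on the -y side.

```bash
cat > h.py <<'E'
import numpy as np,cv2
from plant import r,capture,camera_model
def ray(n,uv,z):
    m=camera_model(n);R=cv2.Rodrigues(m["rvec"])[0];c=-R.T@m["tvec"]
    d=R.T@np.linalg.inv(m["camera_matrix"])@np.array([uv[0],uv[1],1.]);return c+d*(z-c[2])/d[2]
def proj(n,P):
    m=camera_model(n);return cv2.projectPoints(np.array(P,float).reshape(-1,1,3),m["rvec"],m["tvec"],m["camera_matrix"],None)[0][:,0]
def blobs(img,col,box):
    u0,v0,u1,v1=box;h=cv2.cvtColor(img,cv2.COLOR_RGB2HSV)
    lo,hi=dict(green=((45,110,40),(80,255,255)),blue=((100,120,40),(125,255,255)))[col]
    M=np.zeros(h.shape[:2],np.uint8);M[v0:v1,u0:u1]=cv2.inRange(h,lo,hi)[v0:v1,u0:u1]
    n,_,st,ce=cv2.connectedComponentsWithStats(M);return [(st[i,4],ce[i].round(1),cv2.minAreaRect(cv2.findNonZero((_==i).astype(np.uint8)))) for i in range(1,n) if st[i,4]>25]
E
python3 - <<'E'
from h import *
im=capture("top")
for c in("green","blue"):
    for a,ce,rc in blobs(im,c,(200,190,365,280)):
        z=.14 if a<300 else .05
        print(c,a,ce,rc,"->",ray("top",ce,z).round(4),ray("top",rc[0],z).round(4))
cv2.imwrite("pics/t1.png",cv2.resize(im[190:280,200:360,::-1],None,fx=5,fy=5,interpolation=cv2.INTER_CUBIC))
E
```

```text
green 982 [334.9 240.5] ((334.8851318359375, 240.4781494140625), (32.79139709472656, 29.98471450805664), 10.784297943115234) -> [0.5058 0.1093 0.05  ] [0.5059 0.1094 0.05  ]
green 116 [285.6 249.4] ((285.5, 249.5), (11.0, 11.0), 90.0) -> [0.4747 0.267  0.14  ] [0.4744 0.2673 0.14  ]
blue 995 [225.1 219.1] ((225.6538543701172, 219.2307891845703), (33.9280891418457, 30.005767822265625), 11.309932708740234) -> [0.5792 0.4704 0.05  ] [0.5787 0.4686 0.05  ]
blue 116 [262.9 244.8] ((263.0000305175781, 245.00003051757812), (11.31370735168457, 11.31370735168457), 45.0) -> [0.4896 0.3378 0.14  ] [0.489  0.3375 0.14  ]
```

View pics/t1.png

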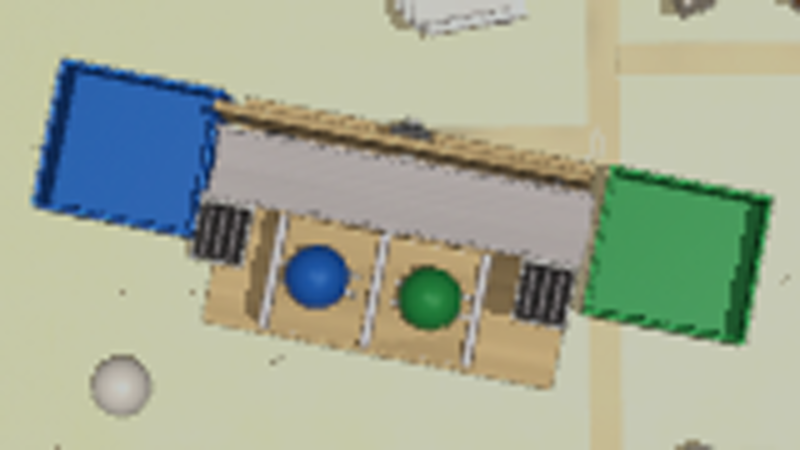

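The crop shows blue ball on the left (+y) lane, green on the right, with the tray colours on the same sides. The pads are at crop (222,233) and (543,293), i.e. full-image (244.4,236.6) and (308.6,248.6).

```bash
cat >> h.py <<'E'
O=np.array([.5426,.2898,0]);a=np.radians(-11.5)
X=np.array([np.cos(a),np.sin(a),0]);Y=np.array([-np.sin(a),np.cos(a),0]);Z=np.array([0,0,1.])
def st(x,y,z): return O+X*x+Y*y+Z*z
from scipy.spatial.transform import Rotation as Ro
def tip(p,yaw=None,s=None):
    "shift numbers to bring TCP from state to world p"
    s=s or r.get_state();R=Ro.from_euler('xyz',s["eef_rot"],degrees=True).as_matrix()
    return (R.T@(np.array(p)-s["tcp_pos"])/.12).round(3)
def where(p): return np.array([(p-O)@X,(p-O)@Y,p[2]]).round(4)
E
python3 - <<'E'
from h import *
for t in(-.22,0,.22):
    print(t,*[proj("top",st(-.045,s*.107*np.cos(t),.108+s*.107*np.sin(t)))[0].round(1) for s in(1,-1)])
for p in [(.35,-.42,.33),(.46,-.2,.33),(.48,0,.33),(.44,.2,.25),st(-.11,-.036,.2)]: print(np.round(p,3),tip(p)*120)
E
```

```text
-0.22 [244.8 236.5] [308.2 248.4]
0 [243.1 235.9] [309.1 248.8]
0.22 [242.9 235.6] [308.4 248.9]
[ 0.35 -0.42  0.33] [-167.76  154.44  -93.  ]
[ 0.46 -0.2   0.33] [-351.96  317.52  -92.76]
[0.48 0.   0.33] [-445.2   495.6   -92.52]
[0.44 0.2  0.25] [-482.76  695.88  -12.36]
[0.428 0.276 0.2  ] [-499.8   771.36   37.8 ]
```

Request:
{"name": "drive_tool", "arguments": {"increments": [[[-1,-1,0.917,-0.75,0],[-1,-1,0.917,-0.75,0],[-1,-1,0.917,-0.75,0]]], "squeeze": 5}}

```text
time_s: 0.52
tcp_pos: [0.3227, -0.4778, 0.3281]
eef_rot: [180.0, -0.0, -158.1]
contact_force: [1.3, -0.5, -0.2]
gripper_width: 0.063
gripper_force: 0.0
```

Request:
{"name": "drive_tool", "arguments": {"increments": [[[-1,-1,0.917,0,0],[-1,-1,0.917,0,0],[-1,-1,0.917,0,0]]]}}

```text
time_s: 0.9
tcp_pos: [0.3931, -0.33, 0.3278]
eef_rot: [-180.0, 0.0, -158.0]
contact_force: [1.0, 0.1, 0.2]
gripper_width: 0.033
gripper_force: 0.0
```

Request:
{"name": "drive_tool", "arguments": {"increments": [[[-1,-1,0.917,0,0],[-1,-1,0.917,0,0],[-1,-1,0.917,0,0]]]}}

```text
time_s: 1.27
tcp_pos: [0.4633, -0.183, 0.3276]
eef_rot: [180.0, 0.0, -158.0]
contact_force: [0.4, -1.0, -0.1]
gripper_width: 0.0034
gripper_force: 0.0
```

Request:
{"name": "drive_tool", "arguments": {"increments": [[[-1,-0.7,1,0,0],[-1,-0.7,1,0,0],[-1,-0.7,1,0,0]]]}}

```text
time_s: 1.65
tcp_pos: [0.4961, -0.0399, 0.3274]
eef_rot: [180.0, 0.0, -157.9]
contact_force: [0.2, -0.5, -0.5]
gripper_width: 0.0003
gripper_force: 0.0
```

Request:
{"name": "drive_tool", "arguments": {"increments": [[[-1,0,0.4,0,0.0925],[-1,0,0.4,0,0.0925],[-1,0,0.4,0,0.0925],[-1,0,0.4,0,0.0925]]]}}

```text
time_s: 2.15
tcp_pos: [0.4777, 0.0019, 0.3275]
eef_rot: [-180.0, -0.0, 168.6]
contact_force: [0.5, -0.1, 0.3]
gripper_width: 0.0002
gripper_force: 0.0
```

Run:
```python
from h import *
im=capture("scene");s=r.get_state();print(s["tcp_pos"],s["eef_rot"],s["joints"])
for t in(-.22,0,.22):
    print(t,*[proj("scene",st(-.045,k*.107*np.cos(t),.108+k*.107*np.sin(t)))[0].round(1) for k in(1,-1)])
cv2.imwrite("pics/s2.png",cv2.resize(im[150:310,200:400,::-1],None,fx=3,fy=3,interpolation=cv2.INTER_CUBIC))
for n,p in dict(preG=st(-.112,-.036,.2),preB=st(-.112,.036,.2)).items(): print(n,p.round(3),tip(p))
```

```text
[0.47776009 0.00177834 0.3274518 ] [-1.79997322e+02 -1.27751725e-02  1.68665609e+02] [ 2.38780272e+01 -1.30609698e+00 -1.44896094e+01 -5.31786766e-03
 -7.68284696e+01 -1.25211206e+02]
-0.22 [262.  206.9] [297.  229.4]
0 [261.1 199.7] [297.8 237.1]
0.22 [260.9 193.3] [297.5 243.7]
preG [0.426 0.277 0.2  ] [0.876 2.162 1.062]
preB [0.44  0.347 0.2  ] [0.874 2.762 1.062]
```

View pics/s2.png

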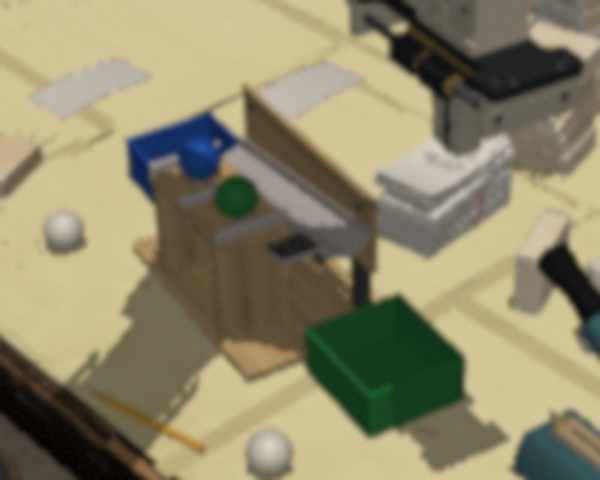

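The crop shows the gate's right pad at crop (293,246), i.e. image row 232, so the gate is near -0.15 rad (+y end down, not at the stop). Plan: seat the left pad first, send blue, rock the gate, then send green.

Request:
{"name": "drive_tool", "arguments": {"increments": [[[-1,0.1,1,0,0],[-1,0.1,1,0,0],[-1,0.1,1,0,0]]]}}

```text
time_s: 2.58
tcp_pos: [0.49, 0.1245, 0.3269]
eef_rot: [-180.0, -0.0, 169.0]
contact_force: [-0.3, -0.1, 0.5]
gripper_width: 0.0006
gripper_force: 0.0
```

Request:
{"name": "drive_tool", "arguments": {"increments": [[[-1,0.1,1,0,0],[-1,0.1,1,0,0],[-1,0.1,1,0,0]]]}}

```text
time_s: 2.95
tcp_pos: [0.5019, 0.244, 0.3264]
eef_rot: [-179.9, -0.1, 168.9]
contact_force: [0.4, -0.8, -0.4]
gripper_width: 0.0006
gripper_force: 0.0
```

Request:
{"name": "drive_tool", "arguments": {"increments": [[[-1,0.1,1,0.3,0],[-1,0.1,1,0.3,0],[-1,0.1,1,0.3,0]]]}}

```text
time_s: 3.32
tcp_pos: [0.5133, 0.3631, 0.2883]
eef_rot: [-179.8, -0.2, 168.8]
contact_force: [-0.2, -0.8, -0.6]
gripper_width: 0.0005
gripper_force: 0.0
```

Request:
{"name": "drive_tool", "arguments": {"increments": [[[-1,0.02,0.35,0.9,0],[-1,0.02,0.35,0.9,0],[-1,0.02,0.35,0.9,0],[-1,0.02,0.35,0.9,0]]]}}

```text
time_s: 3.82
tcp_pos: [0.5206, 0.4027, 0.1854]
eef_rot: [179.9, 0.1, 168.7]
contact_force: [1.4, -1.1, 0.7]
gripper_width: 0.0003
gripper_force: 0.0
```

Run:
```python
from h import *
s=r.get_state();print(where(s["tcp_pos"]),s["eef_rot"],s["contact_force"],s["time_s"],tip(st(-.045,.107,.11)))
```

```text
[-0.0441  0.1062  0.1854] [1.79948034e+02 8.40145657e-02 1.68664274e+02] [ 1.38705057 -1.13145092  0.69357662] 3.825 [0.009 0.006 0.629]
```

Request:
{"name": "drive_tool", "arguments": {"increments": [[[-1,0.008,0.006,0.4,0],[-1,0.008,0.006,0.62,0],[-1,0.008,0.006,0.66,0],[-1,0.008,0.006,0.69,0],[-1,0.008,0.006,0.69,0]]]}}

```text
time_s: 4.45
tcp_pos: [0.5197, 0.4049, 0.1029]
eef_rot: [179.8, 0.1, 168.6]
contact_force: [0.8, -0.8, 3.0]
gripper_width: 0.0004
gripper_force: 0.8
```

Request:
{"name": "drive_tool", "arguments": {"increments": [[[-1,0,0,0.02,0],[-1,0,0,0.04,0],[-1,0,0,0.04,0]]]}}

```text
time_s: 4.82
tcp_pos: [0.5194, 0.4049, 0.098]
eef_rot: [179.9, 0.1, 168.7]
contact_force: [-1.1, -2.0, 12.5]
gripper_width: 0.0004
gripper_force: 5.8
```

Request:
{"name": "drive_tool", "arguments": {"increments": [[[-1,0,0,0.015,0],[-1,0,0,0.025,0],[-1,0,0,0.025,0]]]}}

```text
time_s: 5.2
tcp_pos: [0.5195, 0.405, 0.0976]
eef_rot: [179.9, 0.2, 168.7]
contact_force: [-8.2, -5.5, 29.0]
gripper_width: 0.0006
gripper_force: 13.6
```

Request:
{"name": "drive_tool", "arguments": {"increments": [[[-1,0,0,-0.5,0],[-1,0,0,-0.88,0],[-1,0.58,-0.58,-0.88,0],[-1,0.58,-0.58,-0.88,0],[-1,0.58,-0.58,-0.88,0]]]}}

```text
time_s: 5.82
tcp_pos: [0.4348, 0.3488, 0.1993]
eef_rot: [179.9, -0.0, 168.7]
contact_force: [0.0, 0.3, -0.5]
gripper_width: 0.0006
gripper_force: 0.0
```

Run:
```python
from h import *
s=r.get_state();print(where(s["tcp_pos"]),s["eef_rot"],s["contact_force"],s["time_s"],tip(st(-.115,.036,.142)))
for t in(-.22,0): print(t,proj("scene",st(-.045,-.107*np.cos(t),.108-.107*np.sin(t)))[0].round(1))
im=np.hstack([cv2.resize(capture(n)[v:v+100,u:u+130,::-1],None,fx=3,fy=3,interpolation=cv2.INTER_CUBIC) for n,u,v in(("scene",230,170),("top",210,190))])
cv2.imwrite("pics/a3.png",im)
```

```text
[-0.1173  0.0363  0.1993] [ 1.79931885e+02 -2.63838919e-02  1.68674500e+02] [ 0.01760246  0.29684597 -0.48940488] 5.825 [-0.02  -0.003  0.477]
-0.22 [297.  229.4]
0 [297.8 237.1]
```

View pics/a3.png

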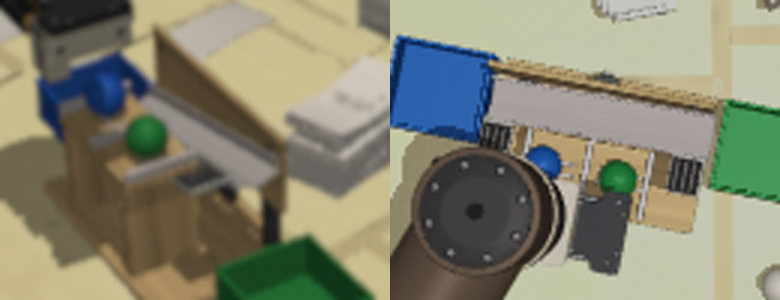

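The crop shows both balls still on the landing, the right pad raised to about image (297,230), and the gate at its -0.22 stop. The gripper is behind the blue lane.

Request:
{"name": "drive_tool", "arguments": {"increments": [[[-1,0,0,0.3,0],[-1,0,0,0.475,0],[-1,-0.06,0,0.475,0],[-1,-0.12,0,0.475,0],[-1,-0.16,0,0.475,0]]]}}

```text
time_s: 6.55
tcp_pos: [0.4568, 0.3465, 0.1425]
eef_rot: [179.9, 0.0, 168.6]
contact_force: [-0.0, 0.4, -0.3]
gripper_width: 0.0005
gripper_force: 0.0
```

Request:
{"name": "drive_tool", "arguments": {"increments": [[[-1,-0.04,0,0,0],[-1,-0.08,0,0,0],[-1,-0.12,0,0,0],[-1,-0.16,0,0,0],[-1,-0.2,0,0,0]]]}}

```text
time_s: 7.18
tcp_pos: [0.4794, 0.3413, 0.1416]
eef_rot: [180.0, 0.0, 168.6]
contact_force: [0.5, 0.4, 0.7]
gripper_width: 0.0006
gripper_force: 0.0
```

Request:
{"name": "drive_tool", "arguments": {"increments": [[[-1,-0.04,0,0,0],[-1,-0.08,0,0,0],[-1,-0.12,0,0,0],[-1,-0.16,0,0,0],[-1,-0.2,0,0,0]]]}}

```text
time_s: 7.8
tcp_pos: [0.5029, 0.3365, 0.1415]
eef_rot: [180.0, -0.0, 168.6]
contact_force: [0.2, -0.4, -0.3]
gripper_width: 0.0005
gripper_force: 0.0
```

Run:
```python
from h import *
s=r.get_state();print(where(s["tcp_pos"]),s["contact_force"])
im=capture("scene");
for c in("green","blue"): print([(a,ce) for a,ce,_ in blobs(im,c,(230,170,360,270))])
```

```text
[-0.0482  0.0379  0.1415] [ 0.20337532 -0.38188108 -0.30045562]
[(np.int32(140), array([278.4, 215.2])), (np.int32(728), array([325.2, 261.4]))]
[(np.int32(209), array([252.4, 199.3]))]
```

Request:
{"name": "drive_tool", "arguments": {"increments": [[[-1,0,0,-0.4,0],[-1,0,0,-0.65,0],[-1,0,-0.6,-0.65,0],[-1,0,-1,-0.65,0],[-1,0,-1,-0.65,0]]]}}

```text
time_s: 8.48
tcp_pos: [0.4779, 0.2159, 0.2203]
eef_rot: [180.0, 0.0, 168.5]
contact_force: [1.2, 0.7, 0.1]
gripper_width: 0.0001
gripper_force: 0.0
```

Run:
```python
from h import *
s=r.get_state();print(where(s["tcp_pos"]),s["contact_force"],tip(st(-.045,-.107,.15)))
im=np.hstack([cv2.resize(capture(n)[v:v+100,u:u+130,::-1],None,fx=3,fy=3,interpolation=cv2.INTER_CUBIC) for n,u,v in(("scene",230,170),("top",200,190))])
cv2.imwrite("pics/a4.png",im)
```

```text
[-0.0486 -0.0853  0.2203] [1.15001924 0.70229298 0.11537962] [-0.03  -0.181  0.585]
```

View pics/a4.png

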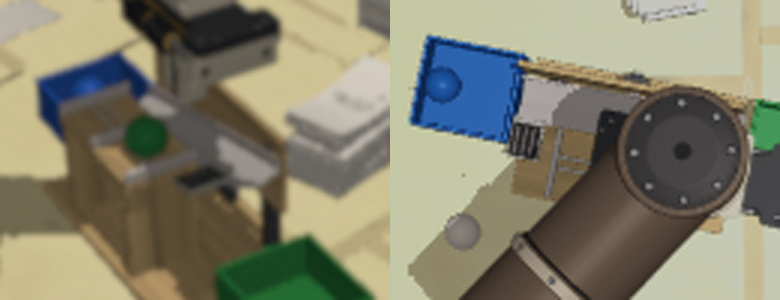

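The crop shows the blue ball inside the blue tray (crop (440,85)) and green still waiting on the landing. Next I press the right pad.

Request:
{"name": "drive_tool", "arguments": {"increments": [[[-1,-0.03,-0.18,0.2,0],[-1,-0.03,-0.18,0.56,0],[-1,-0.03,-0.18,0.62,0],[-1,-0.03,-0.18,0.7,0],[-1,-0.03,-0.18,0.78,0]]]}}

```text
time_s: 9.2
tcp_pos: [0.479, 0.1979, 0.1266]
eef_rot: [179.9, 0.1, 168.7]
contact_force: [-0.2, -1.0, 1.7]
gripper_width: 0.0006
gripper_force: 0.8
```

Request:
{"name": "drive_tool", "arguments": {"increments": [[[-1,0,0,0.06,0],[-1,0,0,0.12,0],[-1,0,0,0.18,0],[-1,0,0,0.22,0],[-1,0,0,0.22,0]]]}}

```text
time_s: 9.82
tcp_pos: [0.4781, 0.1971, 0.0992]
eef_rot: [-180.0, -0.0, 168.6]
contact_force: [0.2, -0.4, -0.4]
gripper_width: 0.0002
gripper_force: 0.0
```

Request:
{"name": "drive_tool", "arguments": {"increments": [[[-1,0,0,0.02,0],[-1,0,0,0.04,0],[-1,0,0,0.05,0],[-1,0,0,0.05,0]]]}}

```text
time_s: 10.32
tcp_pos: [0.4785, 0.1972, 0.0971]
eef_rot: [179.9, 0.1, 168.7]
contact_force: [-14.3, -3.1, 37.5]
gripper_width: 0.0006
gripper_force: 19.4
```

Request:
{"name": "drive_tool", "arguments": {"increments": [[[-1,0,0,-0.5,0],[-1,0,0,-0.88,0],[-1,0.58,0.58,-0.88,0],[-1,0.58,0.58,-0.88,0],[-1,0.58,0.58,-0.88,0]]]}}

```text
time_s: 10.95
tcp_pos: [0.4225, 0.2804, 0.1992]
eef_rot: [180.0, -0.0, 168.8]
contact_force: [-0.2, 0.0, -0.2]
gripper_width: 0.0004
gripper_force: 0.0
```

Run:
```python
from h import *
s=r.get_state();print(where(s["tcp_pos"]),s["contact_force"],tip(st(-.115,-.036,.142)))
for t in(-.22,0,.22): print(t,proj("scene",st(-.045,-.107*np.cos(t),.108-.107*np.sin(t)))[0].round(1))
im=np.hstack([cv2.resize(capture(n)[v:v+100,u:u+130,::-1],None,fx=3,fy=3,interpolation=cv2.INTER_CUBIC) for n,u,v in(("scene",230,170),("top",220,190))])
cv2.imwrite("pics/a5.png",im)
```

```text
[-0.1158 -0.0332  0.1992] [-0.20188451  0.0455379  -0.20054173] [-0.006 -0.024  0.476]
-0.22 [297.  229.4]
0 [297.8 237.1]
0.22 [297.5 243.7]
```

View pics/a5.png

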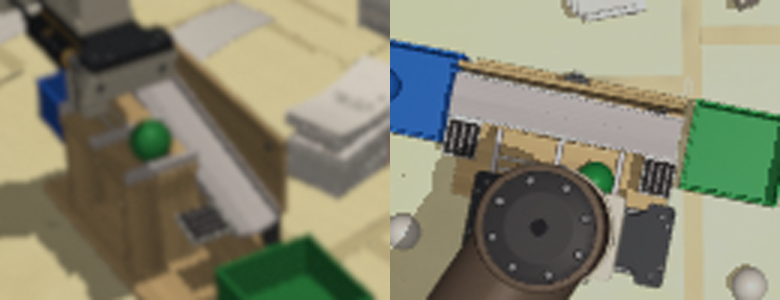

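The crop shows the right pad down at image (298,244), so the gate is at +0.22, with green waiting. Now I push green.

Request:
{"name": "drive_tool", "arguments": {"increments": [[[-1,0,-0.024,0.3,0],[-1,0,-0.024,0.475,0],[-1,-0.06,-0.024,0.475,0],[-1,-0.12,-0.024,0.475,0],[-1,-0.16,-0.024,0.475,0]]]}}

```text
time_s: 11.68
tcp_pos: [0.4432, 0.2725, 0.1431]
eef_rot: [179.9, 0.1, 168.6]
contact_force: [0.3, 0.4, 0.3]
gripper_width: 0.0004
gripper_force: 0.0
```

Request:
{"name": "drive_tool", "arguments": {"increments": [[[-1,-0.04,0,0,0],[-1,-0.08,0,0,0],[-1,-0.12,0,0,0],[-1,-0.16,0,0,0],[-1,-0.2,0,0,0]]]}}

```text
time_s: 12.3
tcp_pos: [0.4658, 0.2676, 0.1421]
eef_rot: [-180.0, -0.0, 168.6]
contact_force: [0.2, -0.1, 0.5]
gripper_width: 0.0006
gripper_force: 0.0
```

Request:
{"name": "drive_tool", "arguments": {"increments": [[[-1,-0.04,0,0,0],[-1,-0.08,0,0,0],[-1,-0.12,0,0,0],[-1,-0.16,0,0,0],[-1,-0.2,0,0,0]]]}}

```text
time_s: 12.92
tcp_pos: [0.4893, 0.2629, 0.1421]
eef_rot: [-180.0, -0.0, 168.6]
contact_force: [-0.2, 0.8, 0.2]
gripper_width: 0.0005
gripper_force: 0.0
```

Request:
{"name": "drive_tool", "arguments": {"increments": [[[-1,0,0,-0.4,0],[-1,0,0,-0.65,0],[-1,0.5,0.6,-0.9,0],[-1,0.5,0.6,-0.9,0],[-1,0.5,0.6,-0.9,0]]]}}

```text
time_s: 13.55
tcp_pos: [0.4439, 0.3475, 0.2512]
eef_rot: [179.9, 0.0, 168.8]
contact_force: [-0.2, -0.4, 0.4]
gripper_width: 0.0002
gripper_force: 0.0
```

Request:
{"name": "drive_tool", "arguments": {"increments": [[[-1,0,0,0,0],[-1,0,0,0,0],[-1,0,0,0,0],[-1,0,0,0,0],[-1,0,0,0,0]]]}}

```text
time_s: 14.18
tcp_pos: [0.4446, 0.3451, 0.2501]
eef_rot: [-180.0, -0.0, 168.6]
contact_force: [-0.4, 0.1, 1.0]
gripper_width: 0.0005
gripper_force: 0.0
```

Request:
{"name": "drive_tool", "arguments": {"increments": [[[-1,0,0,0,0],[-1,0,0,0,0],[-1,0,0,0,0],[-1,0,0,0,0],[-1,0,0,0,0]]]}}

```text
time_s: 14.8
tcp_pos: [0.4444, 0.3454, 0.2502]
eef_rot: [180.0, 0.0, 168.6]
contact_force: [-0.4, -0.8, 0.4]
gripper_width: 0.0002
gripper_force: 0.0
```

Run:
```python
from h import *
s=r.get_state();print(where(s["tcp_pos"]),s["contact_force"],s["time_s"])
im=np.hstack([cv2.resize(capture(n)[v:v+110,u:u+w,::-1],None,fx=2.5,fy=2.5,interpolation=cv2.INTER_CUBIC) for n,u,v,w in(("scene",230,170,140),("top",200,190,160))])
cv2.imwrite("pics/a6.png",im)
```

```text
[-0.1073  0.0349  0.2502] [-0.44514492 -0.8261284   0.36447685] 14.8
```

View pics/a6.png

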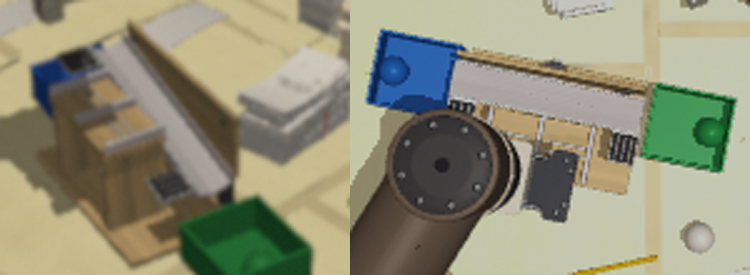

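The crop shows the green ball in the green tray (crop (711,131)) and blue in the blue tray (crop (393,70)). I wait briefly so both are at rest, then hand in.

Request:
{"name": "drive_tool", "arguments": {"increments": [[[-1,0,0,0,0],[-1,0,0,0,0],[-1,0,0,0,0],[-1,0,0,0,0],[-1,0,0,0,0]]]}}

```text
time_s: 15.52
tcp_pos: [0.4444, 0.3454, 0.2502]
eef_rot: [-180.0, -0.0, 168.6]
contact_force: [-0.3, -0.3, 0.5]
gripper_width: 0.0004
gripper_force: 0.0
```

Request:
{"name": "drive_tool", "arguments": {"increments": [[[-1,0,0,0,0],[-1,0,0,0,0],[-1,0,0,0,0],[-1,0,0,0,0],[-1,0,0,0,0]]]}}

```text
time_s: 16.15
tcp_pos: [0.4444, 0.3454, 0.2502]
eef_rot: [180.0, -0.0, 168.6]
contact_force: [-0.1, -0.2, -0.0]
gripper_width: 0.0007
gripper_force: 0.0
```

Run:
```python
from h import *
from plant import job
def g(im,lo,hi):
    return im
a=capture("top").astype(int)
for _ in range(3): b=capture("top").astype(int)
print("change in tray boxes",[np.abs(a-b)[v0:v1,u0:u1].max() for u0,v0,u1,v1 in((205,200,240,240),(318,222,356,260))])
print(job.close_job())
```

```text
change in tray boxes [np.int64(5), np.int64(4)]
the job is handed in; nothing more can be done
None
```

The job is handed in (no verdict came back): the last pictures showed blue in the blue tray and green in the green tray, both at rest, with the gate rocked fully over in between, in about 16 s of robot time.

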